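# Set a re-soled shoe in the sole press

### The arm

A 6-joint arm with a two-finger parallel gripper is mounted at the origin on the work surface. World frame = base frame: x ahead of the robot, y to its left, z up, the work surface at z = 0. Lengths are in m, angles in rad, forces in N, time in s.
With the tool pointing down it reaches from about 0.275 to 0.825 m from the base axis. Payload 4.9 kg.
Tool frame: the origin (TCP) lies at the very end of the fingers, on their centre line; the grasp point (between the pads) lies 19 mm behind it (ctrl.grip_point_offset is the distance from the TCP to the grasp point, in m); z points along the fingers, y is the line along which they close (so a half turn about z gives the same grasp; the last joint's range is limited). The gripper opens to 85 mm and grips with 20 to 120 N. Pads are 22 mm wide; open, the fingers measure 114 mm over their backs; the gripper's body (76 mm by 85 mm) begins 54 mm behind the grasp point. The pads swing forward as they close: fully open they stand 13 mm farther back than shut.
Start: joints at [-1.33, 0.326, -0.193, 1.052, 0, 1.437], TCP at [0.201, -0.512, 0.231] pointing down, gripper open.
Joint ranges: [-2.65, 2.65], [-0.97, 1.79], [-1.3, 1.35], [-1.93, 2.1], [-1.47, 1.37], [-3.14, 3.14]. Speed limits (rad/s): [2.57, 2.57, 3.14, 3.14, 3.14, 3.14].

### API

Orientations are given as a unit quaternion [x, y, z, w].
In Python, from workcell import ctrl, imaging gives the robot as it stands.
- The arm moves only by the tool step_arm, never from a script. Its argument "steps" is text: rows parted by semicolons, each of 6 numbers parted by spaces: the shift along the world's x, y, z as a fraction of full scale, then the turn, a rotation vector about the world's x, y, z as a fraction of full scale. A call has 1 to 10 rows; each row shifts and turns the commanded pose from where the row before left it; what a row does not reach is not made up. Full scale, the value 1, is 60 mm for a shift and 0.08 rad for a turn. A row lasts 1/8 s, in which the tool goes at most 62.5 mm and 10.7 degrees, less where a joint would pass 70% of its speed; a pose out of reach is approached as far as the arm can. A call with a number of a shift or a turn outside -1 to 1 is refused whole. A call with a gripper value outside its range is refused whole. "jaw" is the opening, from 0 (shut) to 1 (fully open), set as the call begins (left out, the last holds). The fingers move at their own pace and stop on an object; "newtons" is the grip in N (left out, the last holds). Time passes only in rows, so rows that do not move let the fingers close. It gives the time, the measured TCP pose, the force, the opening and the grip force at its end, in the units of the state.
- ctrl.sense(): the state, without advancing time (a new reading comes with each control period).
- imaging.grab_frame(name): name is "side" or "top" or "wrist"; returns a dict with "pixels" (420x560x3 uint8, red, green, blue), "K" (3x3 intrinsics, pixels), "dist_coeffs" ([k1, k2, p1, p2, k3] as OpenCV has them; the pictures are not rectified), "R" (3x3) and "t" (3): a world point X has camera coordinates R X + t; the wrist camera has in their place "hand_eye" (4x4, takes a point from camera to tool coordinates, whose origin is the TCP and whose axes are the flange's). Camera axes: x right, y down, z forward; pixel columns grow to the right and rows downward; lengths in m; the calibration is good to about 2 mm. A picture is of the moment at which its call begins: read the wrist's pose just before it. There is no depth.
- ctrl.job_done(): hands the job in; it is judged then, once.
The state is a dict: "time": time; "joints": joint angles; "joint_velocities": joint speeds; "effort": joint torques, N m; "tcp_pos": TCP position; "tcp_rot": TCP orientation; "force": force on the tool from outside, world axes, zero at the start; "moment": the same for the moment, N m; "gripper_width": opening from 0.0 (shut) to 1.0 (fully open); "grip_force": force on a finger pad.
Only numpy, scipy, OpenCV 4.12 (cv2) and the standard library are available. Lean on these libraries where they do the work, as an engineer would, in place of code of your own. Each camera call takes 0.05 s, during which the arm holds its last target. There are 200 camera calls.

### The job

Put the red shoe, sole down and heel first, on the bed of the green sole press, lined up with the yellow centre line, and push it gently back under the hood until you feel its heel bear on the buffer hidden inside. Leave it seated there, then push the red knob down until the pad bears firmly on the wooden last, with about 8 to 10 N, without crushing it, and let go so that the press keeps the shoe clamped. Do not knock or shove the white glue bottle or the red nail tin.

Things in the scene. Friction and masses are not known exactly. Their poses are not given: they have to be found in the camera images.
- shoe: Red shoe on a wooden last, loose, 0.5 to 0.75 kg. 290 mm long, 92 wide at the toe, 66 at the heel, 95 high; black sole 14 thick. Origin: centre of the underside; toe end at its x = -145, heel end at x = +145, z up. The last's flat wooden top, 80 x 36, is at z = 95, from x = 40 to 120. Centre of mass near x = 5.
- shoe_heel (a point): Rearmost end of the shoe's heel, 145 mm from the shoe's origin along its +x, 30 above its underside.
- shoe_grip (a point): Best grasp point, at the instep, 15 mm from the shoe's origin towards the toe, 46 mm above its underside: flat parallel sides 60 apart (across the shoe's y), from 14 to 60 above the underside; laces and tongue above reach 80.
- press: Green bench sole press, fixed. Origin on the table straight below the pad's axis; x runs inward along the yellow centre line, from the open front (robot's side) to the hood and the steel column; z up. Bed: black rubber, top at z = 15 mm, x = -260 to 140, 110 wide, nothing beside it; green base 150 wide. Column at x = 142, up to 56 thick, 316 high.
- hood_mouth (a point): Middle of the hood's open front, at bed height (press x = 25 mm, z = 15 mm). The opening is 120 wide and 114 high; the hood reaches 100 inward of it and its top is 120 above it. The heel goes in here.
- heel_stop: Black rubber-like buffer under the hood, hidden from above, 60 mm wide, 16 to 66 above the table. Origin: middle of its front face's lower edge; x points inward like the press's. Its place varies: front face 37 to 67 inward of the pad's axis (12 to 42 behind the hood's mouth). It stands fast, but the buffer gives by up to 5, about 2.5 N per mm, then is hard.
- pad: Black round rubber pad, 36 mm across, that bears on the wooden last's top. Origin: centre of its lower face. At the start it is 132 to 150 above the table, above the last's top (110 when the shoe stands on the bed). It is sprung in the ram: it gives upward by up to 15, 1.2 N per mm (18 N), then is hard.
- ram_knob (a point): Centre of the flat top of the red push knob (48 mm across), 118 above the pad's lower face while the pad is free. Pushed straight down, it slides the grey ram down the column (47 to 65 of travel at the start). Its friction takes about 4 N to overcome; let go, it stays put and keeps a pad load of up to about 12 N; any more it gives back.
- glue: White glue bottle, loose, 56 mm across, 150 high. Origin: centre of its underside.
- nail_tin: Red open tin, loose, 76 mm across, 85 high. Origin: centre of its underside.

How it is judged:
On the way, in this order (a step that is already met when the one before it is completed fails the run):
1. the shoe, on the bed or lifted off it by under 15 mm, is pushed with its heel against the hidden buffer (over 2 N) (contact force between shoe and heel_stop above 2 N and x of shoe_heel in the frame of heel_stop above -0.004 m and z of shoe in the frame of press below 0.03 m), for 0.1 s.
2. the pad bears firmly on the last (over 5 N) with the shoe still seated (x of shoe_heel in the frame of heel_stop above -0.004 m and y of shoe_heel in the frame of press between -0.012 and 0.012 m and angle between the x axis of shoe and the x axis of press, either way round below 0.12 rad and angle between shoe's own z axis and vertical below 0.06 rad and z of shoe in the frame of press below 0.019 m and contact force between pad and shoe above 5 N), for 0.2 s.
At the end, for the whole second after the job is handed in: The red shoe stands flat on the press bed (tilt under 0.06 rad), at rest, heel within 4 mm of the buffer, heel within 12 mm of the centre line, lined up within 0.12 rad, and the pad still bears on the last with more than 5 N (all of step 2 and linear speed of shoe below 0.01 m/s); the robot touches nothing.
It fails at once if the heel is rammed into the buffer with over 30 N (contact force between shoe and heel_stop above 30 N).
It fails at once if the pad crushes the shoe with over 30 N (contact force between pad and shoe above 30 N).
It fails at once if the glue bottle or nail tin is knocked or shoved by over 30 mm (distance of any of glue, nail_tin from where it was at the start of the episode above 0.03 m).
It also fails if it takes over 58 s, if anything falls off the work surface, if the arm or the gripper's body presses on something with over 40 N, if the wrist force passes 120 N, or if a joint passes its speed limit or range.

## Working session

There is one attempt and no reset: what is moved stays moved. The work goes in short steps, Python scripts to look and compute and a tool call to move; the robot and the scene stay as the last step left them, time stands still between calls to the robot, and variables do not carry over. Pictures are saved under pics/ and viewed, at most 10 in all, crops included, and the job is handed in when it is done.

Besides the shell and the picture viewer there is one more tool, called after "Call:" by a JSON object that holds its "op" and its "data". step_arm: Moves the arm, as the interface text tells. Its arguments: {"type":"object","properties":{"steps":{"type":"string"},"jaw":{"type":"number"},"newtons":{"type":"number"}},"required":["steps"]}

```bash
mkdir -p pics; python3 - <<'E'
from workcell import ctrl, imaging
import cv2,numpy as np
print(ctrl.sense())
for n in("top","side"):
    f=imaging.grab_frame(n); cv2.imwrite(f"pics/{n}0.png",f["pixels"][:,:,::-1])
    np.savez(f"{n}0.npz",**f); print(n,f["K"],f["dist_coeffs"],f["R"],f["t"])
E
```

```text
{'time': 0.0, 'joints': array([-1.33017731e+00,  3.26901395e-01, -1.93610114e-01,  1.05201124e+00,
        2.21200455e-05,  1.43660726e+00]), 'joint_velocities': array([ 8.78219714e-04,  5.54033809e-04, -7.12492315e-05,  3.02230426e-04,
       -8.62989280e-04,  2.07857830e-03]), 'effort': array([ 9.06858022e-04, -4.43401015e+01,  2.62442189e+01,  1.55947404e-02,
        3.29401803e-05, -3.89174586e-07]), 'tcp_pos': array([ 0.20123069, -0.51122401,  0.23051503]), 'tcp_rot': array([ 9.82490831e-01,  1.86308939e-01, -3.48697349e-05, -8.62577730e-04]), 'force': array([0.13930072, 0.437289  , 0.71714214]), 'moment': array([ 0.00370923,  0.01733741, -0.00276171]), 'grip_force': 0.0, 'gripper_width': 0.9996171288160909}
top [[510.19375751   0.         286.45807176]
 [  0.         510.19375751 207.73926748]
 [  0.           0.           1.        ]] [-0.17622795  0.          0.          0.          0.        ] [[ 0.00724932 -0.99995321 -0.00640519]
 [-0.99556816 -0.00661663 -0.09380967]
 [ 0.09376289  0.00705686 -0.99556955]] [-0.05346159  0.60976539  1.51716632]
side [[540.29810712   0.         279.95897376]
 [  0.         540.29810712 216.80394622]
 [  0.           0.           1.        ]] [-0.20836479  0.          0.          0.          0.        ] [[-0.93117326 -0.36449267 -0.0078394 ]
 [-0.27291293  0.71114857 -0.64790913]
 [ 0.2417331  -0.60117618 -0.7616773 ]] [0.52936579 0.32234031 1.48996701]
```

View pics/top0.png

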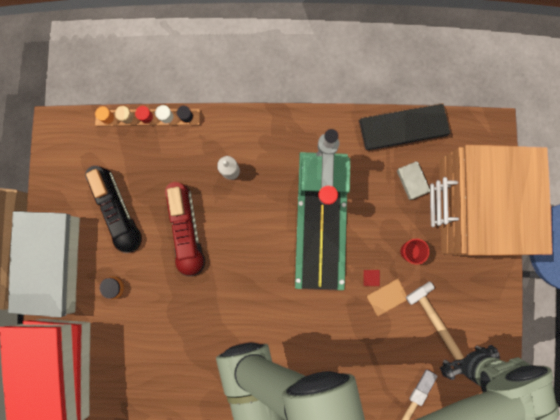

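View pics/side0.png

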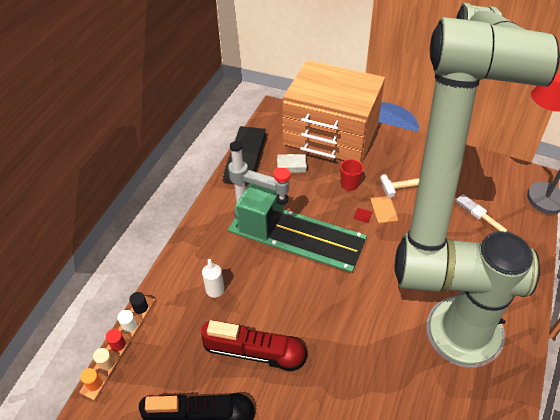

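```bash
cat > h.py <<'E'
import cv2,numpy as np
def ray(f,uv):
    p=cv2.undistortPoints(np.array(uv,float).reshape(-1,1,2),f["K"],f["dist_coeffs"]).reshape(-1,2)
    d=np.c_[p,np.ones(len(p))]@f["R"]; return -f["R"].T@f["t"],d
def onz(f,uv,z):
    c,d=ray(f,uv); return c+d*((z-c[2])/d[:,2])[:,None]
def tri(f,a,g,b):
    c1,d1=ray(f,a);c2,d2=ray(g,b);d1=d1[0]/np.linalg.norm(d1);d2=d2[0]/np.linalg.norm(d2)
    s=np.linalg.lstsq(np.c_[d1,-d2],c2-c1,rcond=None)[0]
    p,q=c1+s[0]*d1,c2+s[1]*d2; return (p+q)/2,np.linalg.norm(p-q)
def blob(f,lo,hi,box):
    h=cv2.cvtColor(f["pixels"],cv2.COLOR_RGB2HSV); m=cv2.inRange(h,lo,hi)
    if lo[0]==0 and hi[0]<=8: m|=cv2.inRange(h,(172,lo[1],lo[2]),(180,hi[1],hi[2]))
    k=np.zeros_like(m);x0,y0,x1,y1=box;k[y0:y1,x0:x1]=1;m*=k
    n,l,s,c=cv2.connectedComponentsWithStats(m); i=1+s[1:,4].argmax()
    return c[i],s[i,4],np.argwhere(l==i)[:,::-1].astype(np.float32)
E
python3 - <<'E'
from h import *
T=dict(np.load("top0.npz"));S=dict(np.load("side0.npz"))
def axis(P):
    r=cv2.minAreaRect((P[:,:2]*1000).astype(np.float32)); return np.round(r[0],1),np.round(r[1],1),round(r[2],1)
for n,f,b in(("T",T,(160,175,196,225)),("S",S,(200,315,245,340))):
    c,a,p=blob(f,(12,40,150),(35,200,255),b);P=onz(f,p,.095);print("last",n,c,a,axis(P),P.mean(0))
    if n=="T": 
        v=np.linalg.svd(P[:,:2]-P[:,:2].mean(0))[2][0];print(v)
c,a,p=blob(T,(0,120,30),(8,255,255),(160,175,210,280));P=onz(T,p,.04);print("shoe red",c,a,axis(P))
for n,f,b in(("T",T,(305,195,340,295)),("S",S,(270,215,370,260))):
    c,a,p=blob(f,(20,120,120),(35,255,255),b);P=onz(f,p,.015)[:,:2];v=np.linalg.svd(P-P.mean(0))[2][0]
    print("line",n,a,P.mean(0),v,np.degrees(np.arctan2(v[1],v[0])),((P-P.mean(0))@v).min(),((P-P.mean(0))@v).max())
kt,a,p=blob(T,(0,150,100),(8,255,255),(310,180,345,210));print(kt,a)
ks,a2,p2=blob(S,(0,150,100),(8,255,255),(268,165,295,200));print(ks,a2,p2.min(0),p2.max(0))
print("knob",tri(T,kt,S,ks))
for z in(.25,.268):print(onz(T,[kt],z))
gt,a,p=blob(T,(0,0,190),(180,60,255),(215,150,245,185));print("glue",gt,onz(T,[gt],.1))
gt,a,p=blob(T,(0,150,60),(8,255,255),(395,230,435,270));print("tin",gt,onz(T,[gt],.06))
c,a,p=blob(T,(55,80,30),(90,255,255),(290,145,355,295));print("green",a,axis(onz(T,p,.01)), p.min(0),p.max(0))
big=np.hstack([cv2.resize(T["pixels"][170:290,155:235],None,fx=4,fy=4),cv2.resize(T["pixels"][140:300,290:360],None,fx=3,fy=3)]) if 0 else None
a=cv2.resize(T["pixels"][145:300,160:240],None,fx=3.8,fy=3.8,interpolation=2);b=cv2.resize(S["pixels"][130:285,220:330],None,fx=3.8,fy=3.8,interpolation=2)
cv2.imwrite("pics/c.png",np.hstack([a,b])[:,:,::-1])
E
```

```text
last T [174.68786127 201.05202312] 346 (array([621.4, 278.3]), array([81.8, 37.2]), 10.2) [0.6214125  0.27815342 0.095     ]
[-0.98392751 -0.17856837]
last S [222.33853007 329.41648107] 449 (array([618.6, 284.5]), array([79.5, 44.3]), 10.4) [0.61818464 0.28445359 0.095     ]
shoe red [184.40812822 236.19347453] 1747 (array([547.7, 259. ]), array([291.3,  90.1]), 9.7)
line T 266 [ 0.49543148 -0.15412984] [-0.99956376  0.02953438] 178.30755846993347 -0.12822686154640683 0.12133297599951025
line S 184 [ 0.49862852 -0.15325953] [-0.99951278  0.03121223] 178.21138030970076 -0.14440422348175683 0.12607237490685264
[327.84265734 194.86363636] 286
[281.4028436  174.27488152] 211 [273. 168.] [290. 181.]
knob (array([ 0.62381031, -0.15825907,  0.24911005]), np.float64(0.00017024990177558774))
[[ 0.62362092 -0.15821578  0.25      ]]
[[ 0.62145616 -0.15687552  0.268     ]]
glue [224.7150838  165.51955307] [[0.72622468 0.13176831 0.1       ]]
tin [415.09546166 251.07511737] [[ 0.4801222  -0.43333567  0.06      ]]
green 779 (array([ 707.9, -120.4]), array([ 63.5, 144.8]), 88.2) [299. 154.] [320. 200.]
```

View pics/c.png

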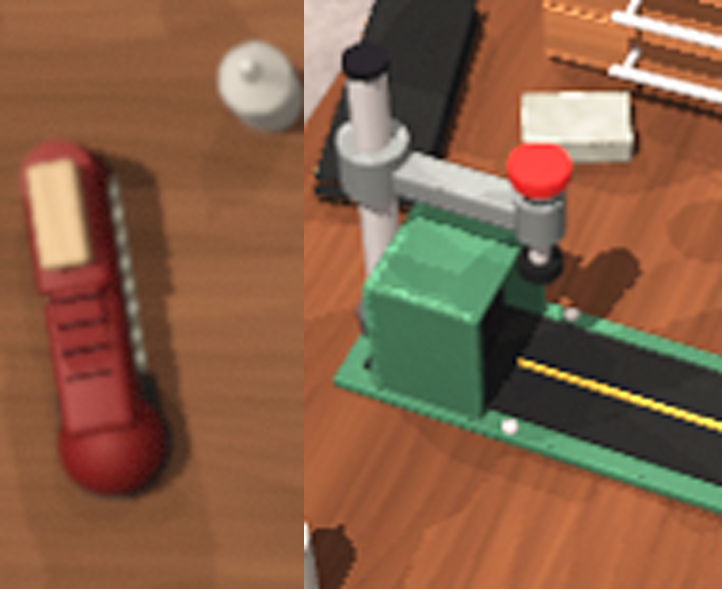

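The pictures show the shoe at about (184,230) in top, toe towards the robot. The press line runs from (321,287) to (321,205), the knob is at (328,195), glue at (229,167) and tin at (416,250). In the crop, the knob and pad are raised above the hood mouth and the last top is clear to see. I'm moving above the shoe with a half turn, to keep joint 6 in range.

Call:
{"op": "step_arm", "data": {"steps": ".147 .348 0 0 0 1;.147 .348 0 0 0 1;.147 .348 0 0 0 1;.147 .348 0 0 0 1;.147 .348 0 0 0 1;.147 .348 0 0 0 1;.147 .348 0 0 0 1;.147 .348 0 0 0 1;.147 .348 0 0 0 1;.147 .348 0 0 0 1", "jaw": 1, "newtons": 60}}

```text
time: 1.35
tcp_pos: [0.2896, -0.3021, 0.231]
tcp_rot: [0.832, 0.555, 0.0, -0.0]
force: [-0.2, -0.3, -0.2]
gripper_width: 1.005
grip_force: 0.0
```

Call:
{"op": "step_arm", "data": {"steps": ".147 .348 0 0 0 1;.147 .348 0 0 0 1;.147 .348 0 0 0 1;.147 .348 0 0 0 1;.147 .348 0 0 0 1;.147 .348 0 0 0 1;.147 .348 0 0 0 1;.147 .348 0 0 0 1;.147 .348 0 0 0 1;.147 .348 0 0 0 1"}}

```text
time: 2.6
tcp_pos: [0.3777, -0.0934, 0.231]
tcp_rot: [0.55, 0.835, -0.0, -0.0]
force: [-0.7, 0.5, -0.2]
gripper_width: 0.999
grip_force: 0.0
```

Call:
{"op": "step_arm", "data": {"steps": ".147 .348 0 0 0 1;.147 .348 0 0 0 1;.147 .348 0 0 0 1;.147 .348 0 0 0 1;.147 .348 0 0 0 1;.147 .348 0 0 0 1;.147 .348 0 0 0 1;.147 .348 0 0 0 1;.147 .348 0 0 0 1;.147 .348 0 0 0 1"}}

```text
time: 3.85
tcp_pos: [0.4659, 0.1152, 0.2309]
tcp_rot: [0.181, 0.983, -0.0, -0.0]
force: [0.3, 0.3, -0.3]
gripper_width: 1.001
grip_force: 0.0
```

Call:
{"op": "step_arm", "data": {"steps": ".147 .348 0 0 0 1;.147 .348 0 0 0 1;.147 .348 0 0 0 1;.147 .348 0 0 0 1;.147 .348 0 0 0 1;.147 .348 0 0 0 1;.147 .348 0 0 0 .8;0 0 0 0 0 0;0 0 0 0 0 0"}}

```text
time: 4.97
tcp_pos: [0.5271, 0.2602, 0.2308]
tcp_rot: [-0.088, 0.996, -0.0, -0.001]
force: [-0.3, -0.9, 0.5]
gripper_width: 1.004
grip_force: 0.0
```

```bash
cat >> h.py <<'E'
from scipy.spatial.transform import Rotation as Ro
def wrist(s,f):
    M=np.eye(4);M[:3,:3]=Ro.from_quat(s["tcp_rot"]).as_matrix();M[:3,3]=s["tcp_pos"]
    I=np.linalg.inv(M@f["hand_eye"]);f["R"],f["t"]=I[:3,:3],I[:3,3];return f
E
python3 - <<'E'
from h import *
from workcell import ctrl,imaging
s=ctrl.sense();f=wrist(s,imaging.grab_frame("wrist"))
print(s["joints"],s["tcp_pos"],Ro.from_quat(s["tcp_rot"]).as_matrix()[:,0:2].T.round(4))
np.savez("w1.npz",**f);cv2.imwrite("pics/w1.png",f["pixels"][:,:,::-1])
E
```

```text
[ 3.33161781e-01  3.97846900e-01 -8.80434864e-02  1.08626686e+00
 -3.01396154e-04  1.56703822e-01] [0.52711917 0.26020131 0.23083075] [[-9.845e-01 -1.755e-01  1.300e-03]
 [-1.755e-01  9.845e-01 -5.000e-04]]
```

View pics/w1.png

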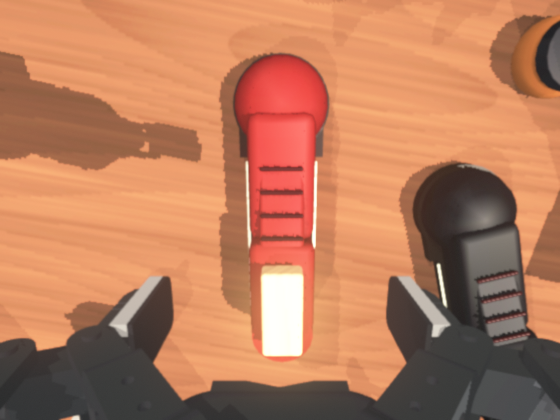

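The wrist view shows the whole shoe, with its toe end at (282,54), last top from (263,268) to (302,356) and heel end near (281,361). It is almost parallel to the tool axis.

```bash
python3 - <<'E'
from h import *
f=dict(np.load("w1.npz"))
c,a,p=blob(f,(10,10,225),(40,255,255),(250,262,312,362));P=onz(f,p,.095)[:,:2]*1000
r=cv2.minAreaRect(P.astype(np.float32));print("wood",a,r)
c,a,p=blob(f,(0,140,60),(8,255,255),(225,45,340,365));h=cv2.convexHull(p)[:,0]
print(a,p.min(0),p.max(0))
# white stripes: left and right at widest, rows 165..245
hsv=cv2.cvtColor(f["pixels"],cv2.COLOR_RGB2HSV)
for z in(.014,.03,.046):
  L=[];R=[]
  for v in range(175,235,6):
    w=np.where((hsv[v,230:335,1]<70)&(hsv[v,230:335,2]>150))[0]+230
    if len(w)>1: L.append((w.min(),v));R.append((w.max(),v))
  L,R=onz(f,L,z)[:,:2]*1000,onz(f,R,z)[:,:2]*1000
  M=(L+R)/2; q=np.polyfit(M[:,0],M[:,1],1);print(z,"width",np.linalg.norm(L-R,axis=1).mean(),"mid",M.mean(0),"ang",np.degrees(np.arctan(q[0])))
for z in(.014,.03):print(onz(f,[(p[:,0][p[:,1]==p[:,1].min()].mean(),p[:,1].min())],z))
E
```

```text
wood 1458 ((620.4856567382812, 277.0906066894531), (92.91473388671875, 55.153778076171875), 11.44377326965332)
15577 [235.  54.] [327. 353.]
0.014 width 70.62983812527882 mid [539.16225551 264.51641616] ang 10.642329829312503
0.03 width 67.49079938743968 mid [535.64825426 263.81272502] ang 10.64232982931248
0.046 width 64.35176064960054 mid [532.134253   263.10903388] ang 10.642329829312521
[[0.40149897 0.23981426 0.014     ]]
[[0.40410321 0.24020842 0.03      ]]
```

Call:
{"op": "step_arm", "data": {"steps": ".035 .033 -.3 0 0 0;0 0 -.6 0 0 0;0 0 -.6 0 0 0;0 0 -.6 0 0 0;0 0 -.5 0 0 0;0 0 -.4 0 0 0;0 0 -.3 0 0 0;0 0 -.18 0 0 0;0 0 0 0 0 0"}}

```text
time: 6.15
tcp_pos: [0.5295, 0.2624, 0.0221]
tcp_rot: [-0.088, 0.996, -0.0, -0.0]
force: [-0.5, -1.1, -0.2]
gripper_width: 0.999
grip_force: 0.0
```

Call:
{"op": "step_arm", "data": {"steps": "0 0 0 0 0 0;0 0 0 0 0 0;0 0 0 0 0 0;0 0 0 0 0 0;0 0 0 0 0 0;0 0 0 0 0 0;0 0 0 0 0 0;0 0 0 0 0 0", "jaw": 0, "newtons": 60}}

```text
time: 7.15
tcp_pos: [0.5308, 0.2627, 0.0237]
tcp_rot: [-0.088, 0.996, -0.0, 0.001]
force: [-0.8, -2.3, 6.7]
gripper_width: 0.696
grip_force: 67.0
```

Call:
{"op": "step_arm", "data": {"steps": "0 0 .2 0 0 0;0 0 .4 0 0 0;0 0 .4 0 0 0;-.3 0 .2 0 0 0;-.5 0 0 0 0 0;-.5 0 0 0 0 0;-.3 -.2 0 0 0 0;-.18 -.31 0 0 0 -.18;0 -.4 0 0 0 -.2;0 -.5 0 0 0 -.2"}}

```text
time: 8.4
tcp_pos: [0.422, 0.1778, 0.0945]
tcp_rot: [-0.066, 0.998, 0.0, -0.001]
force: [0.0, -1.0, -5.9]
gripper_width: 0.694
grip_force: 66.4
```

Call:
{"op": "step_arm", "data": {"steps": "0 -.5 0 0 0 -.2;0 -.6 0 0 0 -.2;0 -.6 0 0 0 -.2;0 -.6 0 0 0 -.2;0 -.6 0 0 0 -.2;0 -.6 0 0 0 -.2;0 -.6 0 0 0 -.2;0 -.5 0 0 0 -.2;0 -.5 0 0 0 -.2;0 -.4 0 0 0 -.2"}}

```text
time: 9.65
tcp_pos: [0.4224, -0.1526, 0.0945]
tcp_rot: [0.015, 1.0, 0.0, -0.0]
force: [1.0, -0.3, -5.7]
gripper_width: 0.695
grip_force: 66.6
```

Call:
{"op": "step_arm", "data": {"steps": "0 0 0 0 0 0;0 0 0 0 0 0"}}

```text
time: 9.9
tcp_pos: [0.4223, -0.151, 0.0943]
tcp_rot: [0.015, 1.0, 0.001, -0.001]
force: [-0.5, 1.2, -6.6]
gripper_width: 0.695
grip_force: 67.1
```

```bash
cat > m.py <<'E'
from h import *
from workcell import ctrl,imaging
import sys
n=sys.argv[1]; s=ctrl.sense();R=Ro.from_quat(s["tcp_rot"]).as_matrix()
print(s["tcp_pos"],"yaw",np.degrees(np.arctan2(-R[0,1],R[1,1])),"tilt",R[:2,2],s["force"],s["moment"])
f=wrist(s,imaging.grab_frame("wrist"));T=imaging.grab_frame("top")
np.savez(f"w{n}.npz",**f);np.savez(f"t{n}.npz",**T)
a=cv2.resize(T["pixels"][130:350,260:400],(400,600));cv2.imwrite(f"pics/m{n}.png",np.hstack([a,cv2.resize(f["pixels"],(400,300)).repeat(1,0) if 0 else cv2.copyMakeBorder(cv2.resize(f["pixels"],(400,300)),0,300,0,0,0)])[:,:,::-1])
E
python3 m.py 2
```

```text
[ 0.42225646 -0.15104781  0.09426043] yaw -1.6631367267582173 tilt [-0.00115894  0.00142064] [-0.47684517  1.15266595 -6.63758028] [ 0.02859057  0.12819003 -0.00768326]
```

View pics/m2.png

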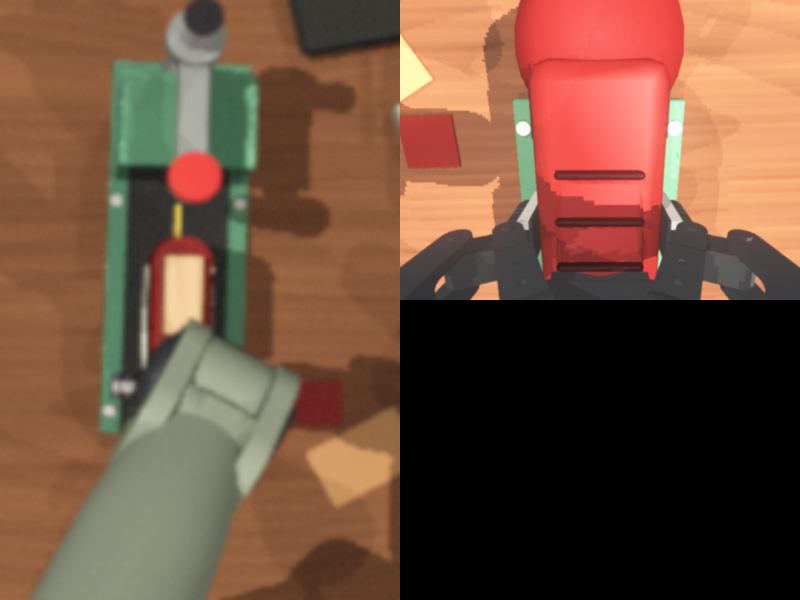

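The top view shows the shoe in line with the bed, with the yellow line just ahead of its heel and well in front of the knob.

```bash
python3 - <<'E'
from h import *
T=dict(np.load("t2.npz"))
c,a,p=blob(T,(8,30,150),(35,200,255),(310,215,340,255))
P=onz(T,p,.1656)[:,:2];r=cv2.minAreaRect((P*1000).astype(np.float32));C=P.mean(0)
O=np.array([.624,-.1580]);u=np.array([.9995,-.0304]);n=np.array([.0304,.9995])
print(a,c,C,r,"press s,lat",(C-O)@u,(C-O)@n)
t=np.array([.42225,-.15105]);print("tcp s,lat",(t-O)@u,(t-O)@n)
E
```

```text
394 [323.43401015 236.12690355] [ 0.51955429 -0.15238228] ((515.8421020507812, -153.98374938964844), (79.8073501586914, 38.604347229003906), 0.14770524203777313) press s,lat -0.10456426621921547 0.0024397613335155302
tcp s,lat -0.201860405 0.0008133250000000128
```

Call:
{"op": "step_arm", "data": {"steps": "0 -.013 -.2 0 0 0;0 0 -.3 0 0 0;0 0 -.2 0 0 0;0 0 -.1 0 0 0;0 0 -.05 0 0 0;0 0 -.03 0 0 0;0 0 0 0 0 0"}}

```text
time: 10.88
tcp_pos: [0.4232, -0.1528, 0.0419]
tcp_rot: [0.015, 1.0, -0.0, 0.0]
force: [0.2, 0.3, -6.9]
gripper_width: 0.69
grip_force: 67.1
```

Call:
{"op": "step_arm", "data": {"steps": "0 0 -.02 0 0 0;0 0 -.02 0 0 0;0 0 0 0 0 0"}}

```text
time: 11.25
tcp_pos: [0.423, -0.1527, 0.0393]
tcp_rot: [0.015, 1.0, 0.0, -0.0]
force: [0.3, 0.4, -6.1]
gripper_width: 0.696
grip_force: 67.1
```

Call:
{"op": "step_arm", "data": {"steps": "0 0 -.015 0 0 0;0 0 0 0 0 0"}}

```text
time: 11.5
tcp_pos: [0.423, -0.1527, 0.0387]
tcp_rot: [0.015, 1.0, -0.0, 0.0]
force: [-1.9, 1.3, -0.4]
gripper_width: 0.694
grip_force: 67.4
```

Call:
{"op": "step_arm", "data": {"steps": "0 0 .02 0 0 0;.1 -.003 0 0 0 0;.2 -.006 0 0 0 0;.2 -.006 0 0 0 0;.2 -.006 0 0 0 0;.2 -.006 0 0 0 0;.15 -.005 0 0 0 0;.05 -.001 0 0 0 0;0 0 0 0 0 0"}}

```text
time: 12.62
tcp_pos: [0.4889, -0.1546, 0.0395]
tcp_rot: [0.015, 1.0, 0.0, -0.0]
force: [0.1, -0.6, -6.9]
gripper_width: 0.696
grip_force: 67.0
```

Call:
{"op": "step_arm", "data": {"steps": ".05 -.0015 0 0 0 0;.05 -.0015 0 0 0 0;0 0 0 0 0 0"}}

```text
time: 13.0
tcp_pos: [0.4953, -0.155, 0.0397]
tcp_rot: [0.015, 1.0, -0.0, 0.0]
force: [-0.6, -0.5, -6.3]
gripper_width: 0.696
grip_force: 67.0
```

Call:
{"op": "step_arm", "data": {"steps": ".04 -.001 0 0 0 0;.04 -.001 0 0 0 0;0 0 0 0 0 0"}}

```text
time: 13.38
tcp_pos: [0.5001, -0.155, 0.0396]
tcp_rot: [0.015, 1.0, -0.0, 0.0]
force: [0.1, -0.2, -6.7]
gripper_width: 0.695
grip_force: 67.0
```

Call:
{"op": "step_arm", "data": {"steps": ".03 -.001 0 0 0 0;.03 -.001 0 0 0 0;0 0 0 0 0 0"}}

```text
time: 13.75
tcp_pos: [0.5036, -0.1551, 0.0396]
tcp_rot: [0.015, 1.0, -0.0, 0.0]
force: [-0.0, 0.1, -5.7]
gripper_width: 0.693
grip_force: 67.0
```

Call:
{"op": "step_arm", "data": {"steps": ".025 -.001 0 0 0 0;.025 -.001 0 0 0 0;0 0 0 0 0 0"}}

```text
time: 14.12
tcp_pos: [0.5066, -0.1553, 0.0396]
tcp_rot: [0.015, 1.0, -0.0, 0.0]
force: [-0.5, -0.7, -6.5]
gripper_width: 0.691
grip_force: 67.0
```

Call:
{"op": "step_arm", "data": {"steps": ".025 -.001 0 0 0 0;.025 -.001 0 0 0 0;0 0 0 0 0 0"}}

```text
time: 14.5
tcp_pos: [0.5096, -0.1554, 0.0396]
tcp_rot: [0.015, 1.0, -0.0, 0.0]
force: [-0.0, 0.5, -6.7]
gripper_width: 0.694
grip_force: 67.0
```

Call:
{"op": "step_arm", "data": {"steps": ".025 -.001 0 0 0 0;.025 -.001 0 0 0 0;0 0 0 0 0 0"}}

```text
time: 14.88
tcp_pos: [0.5126, -0.1555, 0.0396]
tcp_rot: [0.015, 1.0, -0.0, 0.0]
force: [-0.3, 0.1, -6.2]
gripper_width: 0.695
grip_force: 67.0
```

Call:
{"op": "step_arm", "data": {"steps": ".025 -.001 0 0 0 0;0 0 0 0 0 0"}}

```text
time: 15.12
tcp_pos: [0.5134, -0.1554, 0.0395]
tcp_rot: [0.015, 1.0, 0.0, -0.001]
force: [-1.9, 0.6, -5.3]
gripper_width: 0.695
grip_force: 67.0
```

Call:
{"op": "step_arm", "data": {"steps": ".015 0 0 0 0 0;0 0 0 0 0 0"}}

```text
time: 15.38
tcp_pos: [0.5142, -0.1554, 0.0395]
tcp_rot: [0.015, 1.0, 0.0, -0.001]
force: [-3.4, 0.8, -3.4]
gripper_width: 0.695
grip_force: 67.0
```

Call:
{"op": "step_arm", "data": {"steps": ".015 0 0 0 0 0;0 0 0 0 0 0"}}

```text
time: 15.62
tcp_pos: [0.5149, -0.1554, 0.0394]
tcp_rot: [0.015, 1.0, 0.0, -0.001]
force: [-5.9, 0.5, -3.9]
gripper_width: 0.693
grip_force: 67.1
```

Call:
{"op": "step_arm", "data": {"steps": "0 0 0 0 0 0;0 0 0 0 0 0;0 0 -.01 0 0 0;0 0 -.01 0 0 0;0 0 0 0 0 0"}}

```text
time: 16.25
tcp_pos: [0.515, -0.1554, 0.0387]
tcp_rot: [0.015, 1.0, -0.0, -0.001]
force: [-6.5, 0.7, -0.3]
gripper_width: 0.695
grip_force: 67.7
```

Call:
{"op": "step_arm", "data": {"steps": "-.012 0 0 0 0 0;-.008 0 -.005 0 0 0;0 0 0 0 0 0"}}

```text
time: 16.62
tcp_pos: [0.515, -0.1555, 0.0387]
tcp_rot: [0.015, 1.0, -0.0, 0.001]
force: [-5.2, 2.9, 4.0]
gripper_width: 0.695
grip_force: 68.1
```

Call:
{"op": "step_arm", "data": {"steps": "0 0 0 0 0 0;0 0 0 0 0 0;0 0 0 0 0 0;0 0 0 0 0 0;0 0 0 0 0 0", "jaw": 1}}

```text
time: 17.25
tcp_pos: [0.5146, -0.1555, 0.0381]
tcp_rot: [0.015, 1.0, 0.0, 0.0]
force: [0.0, 0.0, -0.0]
gripper_width: 1.0
grip_force: 0.0
```

Call:
{"op": "step_arm", "data": {"steps": "0 0 .2 0 0 0;0 0 .5 0 0 0;0 0 .6 0 0 0;0 0 .7 0 0 0;0 0 .7 0 0 0;0 0 .7 0 0 0;0 0 .5 0 0 0;0 0 .4 0 0 0;0 0 .2 0 0 0;0 0 0 0 0 0"}}

```text
time: 18.5
tcp_pos: [0.5148, -0.1556, 0.3089]
tcp_rot: [0.015, 1.0, -0.0, 0.001]
force: [-0.3, 0.2, 0.6]
gripper_width: 0.999
grip_force: 0.0
```

```bash
python3 m.py 3; python3 - <<'E'
from h import *
from workcell import imaging
S=imaging.grab_frame("side");np.savez("s3.npz",**S)
W=dict(np.load("w3.npz"))["pixels"]
cv2.imwrite("pics/s3.png",np.hstack([cv2.resize(S["pixels"][120:290,210:380],(500,500)),cv2.resize(W[:,130:430],(300,420)) if 0 else cv2.copyMakeBorder(cv2.resize(W,(300,225)),0,275,0,0,0)])[:,:,::-1])
E
```

```text
[ 0.51475438 -0.15559198  0.30885918] yaw -1.670972337267041 tilt [ 0.00139379 -0.00065496] [-0.25858609  0.15074934  0.62307016] [ 0.02919387 -0.00429266  0.00563359]
```

View pics/s3.png

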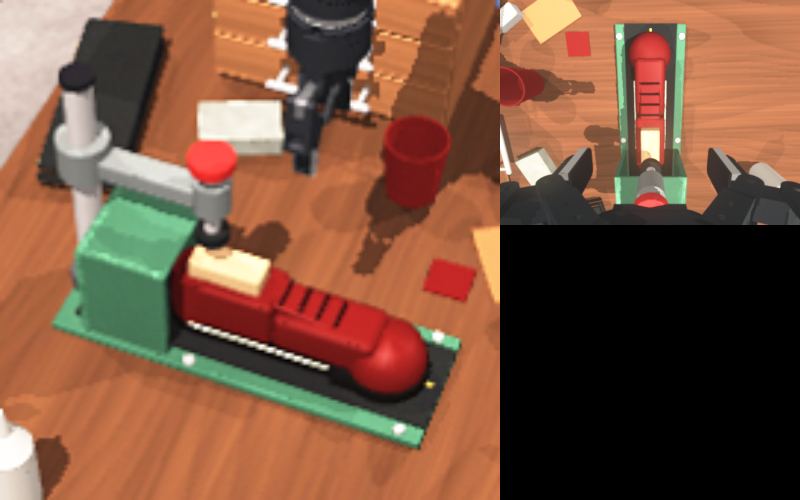

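The shoe sits straight on the bed with its heel in the hood and the wooden top under the pad. Next comes the knob.

Call:
{"op": "step_arm", "data": {"steps": ".2 -.01 0 0 0 0;.4 -.01 0 0 0 0;.5 -.01 0 0 0 0;.4 -.01 0 0 0 0;.22 0 0 0 0 0;.1 0 -.1 0 0 0;0 0 -.3 0 0 0;0 0 -.2 0 0 0;0 0 -.1 0 0 0;0 0 0 0 0 0", "jaw": 0}}

```text
time: 19.9
tcp_pos: [0.6234, -0.1579, 0.2658]
tcp_rot: [0.015, 1.0, 0.0, -0.0]
force: [-0.1, 0.2, 0.4]
gripper_width: 0.001
grip_force: 0.0
```

Call:
{"op": "step_arm", "data": {"steps": "0 0 -.05 0 0 0;0 0 -.05 0 0 0;0 0 0 0 0 0"}}

```text
time: 20.27
tcp_pos: [0.6236, -0.1579, 0.26]
tcp_rot: [0.015, 1.0, 0.0, -0.0]
force: [-0.1, -0.3, 0.1]
gripper_width: -0.001
grip_force: 0.0
```

Call:
{"op": "step_arm", "data": {"steps": "0 0 -.05 0 0 0;0 0 -.05 0 0 0;0 0 0 0 0 0"}}

```text
time: 20.65
tcp_pos: [0.6239, -0.158, 0.2542]
tcp_rot: [0.015, 1.0, -0.0, 0.0]
force: [0.4, -1.4, 1.8]
gripper_width: 0.001
grip_force: 1.0
```

Call:
{"op": "step_arm", "data": {"steps": "0 0 -.05 0 0 0;0 0 -.05 0 0 0;0 0 0 0 0 0"}}

```text
time: 21.02
tcp_pos: [0.6238, -0.158, 0.2477]
tcp_rot: [0.015, 1.0, 0.0, 0.0]
force: [0.5, -0.4, 1.5]
gripper_width: -0.001
grip_force: 0.6
```

Call:
{"op": "step_arm", "data": {"steps": "0 0 -.05 0 0 0;0 0 -.05 0 0 0;0 0 -.05 0 0 0;0 0 -.05 0 0 0;0 0 0 0 0 0"}}

```text
time: 21.65
tcp_pos: [0.6236, -0.1578, 0.2355]
tcp_rot: [0.015, 1.0, 0.0, -0.0]
force: [1.3, -0.4, 0.6]
gripper_width: 0.004
grip_force: 0.7
```

Call:
{"op": "step_arm", "data": {"steps": "0 0 -.05 0 0 0;0 0 -.05 0 0 0;0 0 -.02 0 0 0;0 0 0 0 0 0"}}

```text
time: 22.15
tcp_pos: [0.6236, -0.1579, 0.2285]
tcp_rot: [0.015, 1.0, 0.0, -0.0]
force: [0.4, -0.1, 1.5]
gripper_width: -0.001
grip_force: 0.7
```

Call:
{"op": "step_arm", "data": {"steps": "0 0 -.025 0 0 0;0 0 -.025 0 0 0;0 0 0 0 0 0"}}

```text
time: 22.52
tcp_pos: [0.6236, -0.1579, 0.2263]
tcp_rot: [0.015, 1.0, -0.0, 0.0]
force: [0.2, 0.4, 5.0]
gripper_width: -0.001
grip_force: 2.7
```

Call:
{"op": "step_arm", "data": {"steps": "0 0 -.025 0 0 0;0 0 -.025 0 0 0;0 0 0 0 0 0"}}

```text
time: 22.9
tcp_pos: [0.6236, -0.1579, 0.2239]
tcp_rot: [0.015, 1.0, -0.0, 0.0]
force: [-2.3, 0.4, 7.6]
gripper_width: -0.001
grip_force: 4.1
```

Call:
{"op": "step_arm", "data": {"steps": "0 0 -.02 0 0 0;0 0 -.02 0 0 0;0 0 0 0 0 0"}}

```text
time: 23.28
tcp_pos: [0.6236, -0.1579, 0.2221]
tcp_rot: [0.015, 1.0, -0.0, 0.0]
force: [-3.4, 0.1, 9.9]
gripper_width: -0.0
grip_force: 5.4
```

Call:
{"op": "step_arm", "data": {"steps": "0 0 -.012 0 0 0;0 0 -.012 0 0 0;0 0 0 0 0 0;0 0 0 0 0 0"}}

```text
time: 23.78
tcp_pos: [0.6236, -0.1579, 0.221]
tcp_rot: [0.015, 1.0, -0.0, 0.001]
force: [-4.0, 0.2, 12.8]
gripper_width: -0.003
grip_force: 6.3
```

Call:
{"op": "step_arm", "data": {"steps": "0 0 .05 0 0 0;0 0 .1 0 0 0;0 0 .3 0 0 0;0 0 .5 0 0 0;0 0 .4 0 0 0;0 0 0 0 0 0;0 0 0 0 0 0"}}

```text
time: 24.65
tcp_pos: [0.6233, -0.1577, 0.2987]
tcp_rot: [0.015, 1.0, 0.0, -0.001]
force: [-0.2, -0.4, 0.2]
gripper_width: -0.0
grip_force: 0.0
```

```bash
python3 - <<'E'
from h import *
from workcell import imaging,ctrl
S=imaging.grab_frame("side");T=imaging.grab_frame("top");S0=dict(np.load("s3.npz"));T0=dict(np.load("t3.npz"))
kt=blob(S,(0,150,100),(8,255,255),(268,165,295,205));print(kt[0],kt[1])
# shoe shift: compare the shoe's front half before/after
d=cv2.phaseCorrelate(*[np.float64(x["pixels"][225:262,300:362,0]) for x in(S0,S)]);print(d)
cv2.imwrite("pics/s4.png",cv2.resize(S["pixels"][120:290,210:380],(560,560))[:,:,::-1]);print(ctrl.sense()["force"])
E
```

```text
[281.9078341  182.92165899] 217
((-0.009071019064002428, -0.00824583365260878), 0.9979408375064175)
[ 0.23970388  0.17638368 -0.15604247]
```

View pics/s4.png

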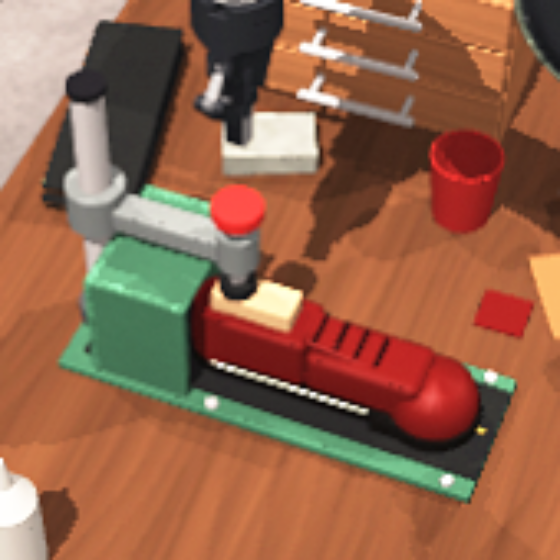

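The pad bears on the last, the ram has stayed down and the shoe hasn't moved, so I'm handing in.

```bash
python3 -c "
from workcell import ctrl;print(ctrl.job_done())"
```

```text
the job is handed in; nothing more can be done
None
```

I seated the shoe against the hidden buffer, clamped it under the pad at an estimated 9 N and handed the job in at about 25 s; no verdict came back.

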